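# Balance a specimen jar on the two-pan balance

## Robot

A 7-joint arm with a two-finger parallel gripper is mounted at the origin on the work surface. World frame = base frame: x ahead of the robot, y to its left, z up, the work surface at z = 0. Lengths are in m, angles in rad, forces in N, time in s.
With the tool pointing down it reaches from about 0.4 to 0.85 m from the base axis. Payload 10.4 kg.
Tool frame: the origin (TCP) lies at the very end of the fingers, on their centre line; the grasp point (between the pads) lies 19 mm behind it; z points along the fingers, y is the line along which they close (so a half turn about z gives the same grasp; the last joint's range is limited). The gripper opens to 87 mm and grips with 3 to 60 N. Pads are 19 mm wide; open, the fingers measure 117 mm over their backs; the gripper's body (75 mm by 190 mm) begins 51 mm behind the grasp point.
Start: joints at [1.221, 0.332, -0.065, 1.46, 0.022, 1.35, -0.088], TCP at [0.201, -0.592, 0.223] pointing down, gripper open.
Joint ranges: [-2.6, 2.6], [-0.5, 2.12], [-1.47, 1.34], [0.16, 2.42], [-1.27, 4.41], [0.06, 2.06], [-2.6, 2.6]. Speed limits (rad/s): [2.22, 2.22, 2.79, 2.79, 3.14, 3.14, 3.14].

## Interface

Orientations are given as a unit quaternion [w, x, y, z].
In Python, from workcell import bot gives the robot as it stands.
- The arm moves only by the shell command python3 -m creep 'ROWS' [FORCE]. ROWS is JSON, a list of rows, each an object with "hand": the gripper's target within -1 to 1 (shut at 1, half-way at 0, fully open at -1); "xyz": the shift along the tool's x, y, z in cm, a list of three; "dr": the turn, a rotation vector about the tool's x, y, z in rad, a list of three. In form: [{"hand": hand, "xyz": [x, y, z], "dr": [wx, wy, wz]}, ...]. A call has 1 to 20 rows; each row is the pose to reach, as a shift and turn from the pose commanded when the call began, along the tool's axes at that moment; what a row does not reach only later rows make up. A row lasts 1/12 s, in which the tool goes at most 41.7 mm and 7.16 degrees, less where a joint would pass 70% of its speed; a pose out of reach is approached as far as the arm can. A call with a gripper value outside its range is refused whole. The fingers move at their own pace and stop on an object; FORCE is the grip in N (left out, the last holds). Time passes only in rows, so rows that repeat a pose let the fingers close. It gives the time, the measured TCP pose, the force, the opening and the grip force at its end, in the units of the state.
- bot.state(): the state, without advancing time (a new reading comes with each control period).
- bot.read_camera(name): name is "scene" or "top"; returns (picture, depth): 480x640x3 uint8, red, green, blue; 480x640 float32, m along the optical axis (not along the pixel's ray), 0 where there is no reading.
- bot.get_calibration(name): a dict with "fx", "fy", "cx", "cy" (pixels), "rvec" (rotation vector, rad) and "tvec" (3), from world to camera coordinates, as OpenCV has them. Camera axes: x right, y down, z forward; pixel columns grow to the right and rows downward; lengths in m; the calibration is good to about 2 mm. A picture is of the moment at which its call begins. get_calibration takes no time and is no camera call.
- bot.hand_in(): hands the job in; it is judged then, once.
The state is a dict: "time": time; "qpos": joint angles; "qd": joint speeds; "joint_efforts": joint torques, N m; "tcp_pos": TCP position; "eef_rot": TCP orientation; "contact_force": force on the tool from outside, world axes, zero at the start; "ft_torque": the same for the moment, N m; "finger_gap": finger opening in m; "grasp_force": force on a finger pad.
Only numpy, scipy, OpenCV 4.12 (cv2) and the standard library are available. Lean on these libraries where they do the work, as an engineer would, in place of code of your own. Each camera call takes 0.05 s, during which the arm holds its last target. There are 200 camera calls.

## Task

Weigh the specimen jar: one of the two knobbed brass masses was left standing on the jar's pan, so move that mass over to the other pan, standing upright, then slide the brass poise along its bar until, with your hand off, both pans stay level. Leave the jar and the other mass on their pans and everything else on the table alone. The beam rides on delicate knife edges and the poise runs in stiff grease: set the mass down gently and push the poise very slowly with a light sideways touch, without clamping it or leaning on the balance.

Things in the scene. Friction and masses are not known exactly. Their poses are not given: they have to be found in the camera images.
- balance: grey two-pan trip balance, 310 mm long, fixed; origin on the table under the pivot. y runs along the beam from right pan (-y) to left pan (+y); the poise's bar is on its -x side. The pans sit 130 mm from the pivot and stay horizontal; where a load stands on its pan does not matter. It bears up to 8 N from the hand (squeezing the poise counts) and 10 N under a mass being set down
- pivot (a point): the beam's pivot (axis along the balance's x), 82 mm above the table; a scale plate 60 mm wide stands there, up to 138 mm above the table. The beam tips up to 0.075 rad, each pan 10 mm up or down, on to stops. Between them each gram of imbalance makes about 1 mm height difference of the pans; 19 g or more rests on a stop
- pan_left (a point): centre of the upper face of the left pan (at +y of the balance), a flat steel disc 150 mm across; 108 mm above the table when level. Left alone the pans settle in about 2 s; a hand touching the poise or a pan holds them by friction and falsifies the reading
- pan_right (a point): centre of the upper face of the right pan (at -y of the balance), a flat steel disc 150 mm across; 108 mm above the table when level
- poise_tab (a point): centre of the top of the poise's upright tab: 16 mm across the bar, 12 mm along it, 30 mm tall, top 115 mm above the table when level. Its 220 g brass block, 34 x 26 mm, encloses the bar. Just over 1 N starts it along the bar; heavy damping grease resists more the faster it goes. It stays where left. Each mm towards a pan is worth 1.7 g on that pan
- bar_mid (a point): middle of the poise's bar, on its axis, 72 mm above the table when level. The bar, 8 mm wide and 10 mm high, runs along the balance's y, 105 mm from the pivot on its -x side, and tips with the beam. The poise slides 70 mm either way from here to hard stops; in the middle it adds nothing
- jar: closed amber glass jar, black cap, 66 mm across, 68 mm high, 420 to 465 g; origin at the centre of its underside. It stands on either pan
- mass_moved: 200 g brass laboratory mass: cylinder 31 mm across, 34 mm high, then a 10 mm neck and an 18 mm knob, 53 mm high in all; origin at the centre of its underside, z up. The one that starts on the jar's pan, about 66 mm from the jar's centre; the balance's -x side of it
- mass_other: 200 g brass laboratory mass: cylinder 31 mm across, 34 mm high, then a 10 mm neck and an 18 mm knob, 53 mm high in all; origin at the centre of its underside, z up. The one that starts alone on the other pan and stays there
- dish: bystander: open glass petri dish, 90 mm across, 16 mm high; origin at the centre of its underside
- loupe: bystander: white pocket magnifier, 48 mm across, 18 mm high; origin at the centre of its underside
- mass_block: bystander: wooden block 70 x 160 x 30 mm holding small brass masses, 50 mm high in all; origin at the centre of its underside
Not all that is in view belongs to the job. What is shaped like the mass_moved but green is not meant.

How it is judged:
On the way, in this order (a step that is already met when the one before it is completed fails the run):
1. the brass mass that stood beside the jar stands upright on the other pan, let go (((horizontal distance between jar and pan_left below 0.075 m and z of jar in the frame of pan_left between -0.004 and 0.004 m and horizontal distance between each of mass_moved, mass_other and pan_right below 0.075 m and z of mass_moved in the frame of pan_right between -0.004 and 0.004 m and z of mass_other in the frame of pan_right between -0.004 and 0.004 m) or (horizontal distance between jar and pan_right below 0.075 m and z of jar in the frame of pan_right between -0.004 and 0.004 m and horizontal distance between each of mass_moved, mass_other and pan_left below 0.075 m and z of mass_moved in the frame of pan_left between -0.004 and 0.004 m and z of mass_other in the frame of pan_left between -0.004 and 0.004 m)) and angle between each of jar, mass_moved, mass_other's own z axis and vertical below 0.12 rad and contact force between the fingers and balance below 0.05 N and contact force between the fingers and mass_moved below 0.05 N and contact force between the fingers and mass_other below 0.05 N and contact force between the fingers and jar below 0.05 N), for 0.2 s.
2. with the hand off the balance, both pans stay level (heights within 5 mm of each other) (all of step 1 and z of pan_left in the frame of pan_right between -0.005 and 0.005 m), for 0.8 s.
At the end, for the whole second after the job is handed in: The jar stands alone on its pan and both brass masses stand upright on the other; nothing touched by the hand, all at rest, and the two pans level: their heights within 5 mm of each other (all of step 2 and linear speed of each of jar, mass_moved, mass_other below 0.01 m/s).
It fails at once if the hand pushes on or squeezes the balance (base, beam, poise or pans) with more than 8 N (contact force between any of the fingers, the arm and balance above 8 N).
It fails at once if the brass mass is dropped or pressed on to the other pan with more than 10 N (contact force between mass_moved and balance above 10 N and horizontal distance between mass_moved and jar above 0.12 m).
It fails at once if the jar or the other brass mass is tipped over or knocked off its pan (angle between any of jar, mass_other's own z axis and vertical above 0.3 rad or height (world z) of any of jar, mass_other below 0.07 m).
It fails at once if the glass dish, the magnifier or the mass block is moved by more than 20 mm (distance of any of dish, loupe, mass_block from where it was at the start of the episode above 0.02 m).
It also fails if it takes over 72 s, if anything falls off the work surface, if the arm or the gripper's body presses on something with over 40 N, if the wrist force passes 120 N, or if a joint passes its speed limit or range.

## Working session

There is one attempt and no reset: what is moved stays moved. The work goes in short steps, Python scripts to look and compute and a shell command to move; the robot and the scene stay as the last step left them, time stands still between calls to the robot, and variables do not carry over. Pictures are saved under pics/ and viewed, at most 10 in all, crops included, and the job is handed in when it is done.

```bash
ls; mkdir -p pics; cat > h.py <<'E'
import numpy as np, cv2
from workcell import bot
def cal(n):
    c=bot.get_calibration(n);K=np.array([[c['fx'],0,c['cx']],[0,c['fy'],c['cy']],[0,0,1]])
    R=cv2.Rodrigues(np.array(c['rvec'],float))[0];return K,R,np.array(c['tvec'],float).ravel()
def onz(n,u,v,z):
    K,R,t=cal(n);d=R.T@np.linalg.solve(K,[u,v,1.]);o=-R.T@t
    return o+d*(z-o[2])/d[2]
def pts(n,D):
    K,R,t=cal(n);v,u=np.mgrid[:480,:640]
    P=np.stack([(u-K[0,2])/K[0,0]*D,(v-K[1,2])/K[1,1]*D,D],-1)
    return (P-t)@R
def proj(n,p):
    K,R,t=cal(n);q=K@(R@np.array(p)+t);return q[:2]/q[2]
E
python3 - <<'E'
from h import *
for n in('scene','top'):
    im,D=bot.read_camera(n);cv2.imwrite(f'pics/{n}0.png',im[...,::-1]);np.savez(f'{n}0.npz',im=im,D=D)
    K,R,t=cal(n);print(n,-R.T@t,R[2],K[0,0])
s=bot.state();print(s['time'],s['tcp_pos'],s['eef_rot'],s['finger_gap'])
E
```

```text
pics
scene [ 1.49710179 -0.5083868   0.93086755] [-0.70943624  0.36173883 -0.60485142] 584.6459385379608
top [ 0.30280565 -0.01083241  1.51834506] [ 0.13852168 -0.00267901 -0.99035578] 515.4438237259326
0.1 [ 0.20053829 -0.59159497  0.22183756] [-6.06936005e-04  9.86676443e-01  1.62693616e-01 -1.28583176e-04] 0.08692819591546724
```

View pics/scene0.png

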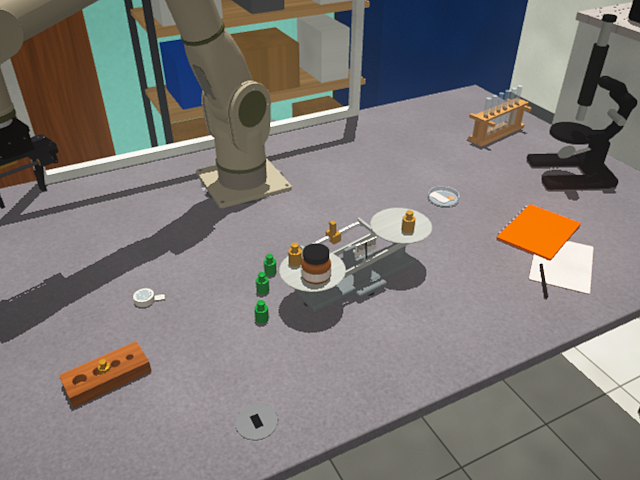

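View pics/top0.png

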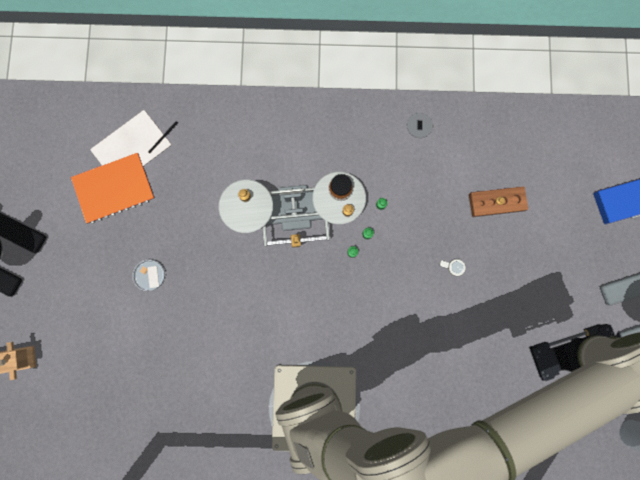

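Top view, candidates for the wanted mass: brass beside the jar (348,211); brass alone on the left pan (245,195); poise tab (295,240), which is also brass; greens (382,203), (369,232) and (353,251); block masses near (500,201). I choose (348,211), which stands on the jar's pan on its -x side.

```bash
python3 - <<'E'
from h import *
for n in('top','scene'):
    d=np.load(f'{n}0.npz');im,D=d['im'],d['D'];P=pts(n,D);hsv=cv2.cvtColor(im,cv2.COLOR_RGB2HSV)
    m=cv2.inRange(hsv,(10,120,60),(28,255,255));m[P[...,2]<0.06]=0
    k,L,st,c=cv2.connectedComponentsWithStats(m)
    for i in range(1,k):
        q=P[L==i]
        if st[i,4]>15 and .2<q[:,0].mean()<1: 
            top=q[q[:,2]>q[:,2].max()-.012]
            print(n,c[i].round(1),st[i,4],q.mean(0).round(4),q[:,2].max().round(4),'top',top.mean(0).round(4),(q.max(0)/2+q.min(0)/2).round(4))
d=np.load('top0.npz');im,D=d['im'],d['D'];P=pts('top',D);hsv=cv2.cvtColor(im,cv2.COLOR_RGB2HSV)
# pans: pale low-saturation by height
for x0,x1 in((215,275),(310,370)):
    m=np.zeros((480,640),np.uint8);s=np.s_[170:240,x0:x1]
    m[s]=((P[s][...,2]>.088)&(P[s][...,2]<.3))*255
    c=max(cv2.findContours(m,0,2)[0],key=cv2.contourArea);e=cv2.minEnclosingCircle(c)
    z=np.median(P[...,2][m>0]);print('pan',e,z,onz('top',*e[0],z).round(4),cv2.fitEllipse(c))
a=cv2.resize(im[160:270,210:400],None,fx=4,fy=4,interpolation=cv2.INTER_CUBIC)
cv2.imwrite('pics/crop1.png',a[...,::-1])
E
```

```text
top [339.3 193.5] 66 [ 0.5878 -0.0534  0.1474] 0.1708 top [ 0.5879 -0.0715  0.1646] [ 0.5947 -0.0561  0.1518]
top [244.1 194.7] 92 [0.5722 0.1999 0.1741] 1.5183 top [ 0.3028 -0.0108  1.5183] [0.4465 0.1034 0.8288]
top [347.7 209.8] 85 [ 0.542  -0.0768  0.1561] 1.5183 top [ 0.3028 -0.0108  1.5183] [ 0.4313 -0.0503  0.8201]
top [295.1 240.2] 88 [0.463  0.0647 0.0959] 0.1205 top [0.4643 0.0609 0.1152] [0.4634 0.0643 0.0989]
scene [  8.1 164.2] 54 [ 0.2258 -0.5941  0.3177] 0.3235 top [ 0.2258 -0.5941  0.3177] [ 0.2209 -0.5935  0.3184]
scene [408.2 222.2] 230 [0.5914 0.1963 0.1458] 0.9309 top [ 1.4971 -0.5084  0.9309] [ 1.0077 -0.1236  0.5225]
scene [333.3 232.7] 198 [0.4756 0.0604 0.0849] 0.1146 top [0.4706 0.0597 0.1089] [0.4726 0.0649 0.0878]
scene [305.7 261.2] 526 [ 0.6012 -0.0773  0.135 ] 0.9309 top [ 1.4971 -0.5084  0.9309] [ 0.988  -0.2571  0.4981]
scene [318. 282.] 22 [ 0.6404 -0.0664  0.1009] 0.1069 top [ 0.6404 -0.0664  0.1009] [ 0.6405 -0.0637  0.1018]
pan ((249.27130126953125, 211.134765625), 32.50118637084961) 0.11827236584248219 [0.5378 0.1922 0.1183] ((247.07676696777344, 207.75852966308594), (53.119667053222656, 59.13471603393555), 151.84300231933594)
pan ((338.8109130859375, 197.15545654296875), 27.068828582763672) 0.10030096379813686 [ 0.5871 -0.0539  0.1003] ((339.1211242675781, 197.93116760253906), (51.37697219848633, 52.48562240600586), 95.82594299316406)
```

View pics/crop1.png

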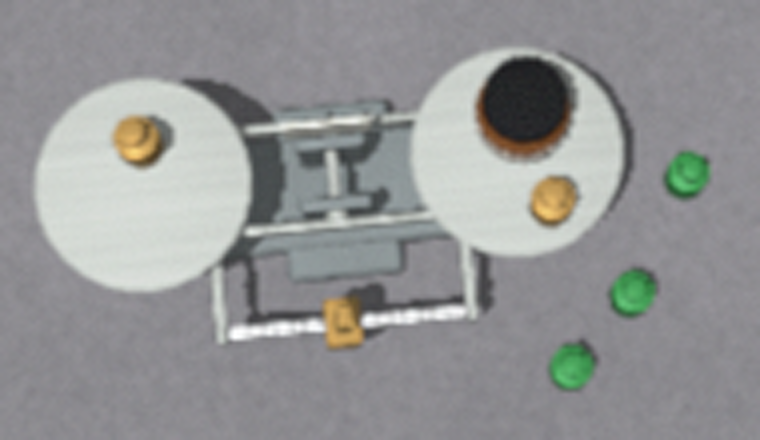

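The crop confirms the choice: brass mass at crop (553,198) next to the black jar cap (525,95), with the other mass at (138,138), the poise at (343,322), and the greens off the pan.

```bash
python3 - <<'E'
from h import *
c=lambda x,y:(210+x/4-.4,160+y/4-.4)
L=onz('top',*c(143,184.5),.118);R=onz('top',*c(519,151.5),.098)
print('pans',L,R,np.linalg.norm(L-R)); v=(L-R)[:2];print('yaw',np.arctan2(-v[0],v[1]), 'pivot',(L+R)/2)
d=np.load('top0.npz');im,D=d['im'],d['D'];P=pts('top',D);ok=D>0
print('pan z',np.median(P[200:225,225:260][...,2]),np.median(P[205:220,322:338][...,2]))
for nm,p,z in(('moved',(553,194),.151),('other',(137,132),.171),('jarcap',(525,95),.166),('tab',(346,316),.115)):print(nm,onz('top',*c(*p),z))
for nm,p,z in(('moved',(294.5,246),.150),('other',(408.5,212.5),.170),('tab',(333,224),.115)):print('sc',nm,onz('scene',*p,z))
for nm,p in(('barL',(225,332)),('barR',(475,312))):print(nm,onz('top',*c(*p),.077))
for g in((687,170),(634,287),(573,362)):print('g',onz('top',*c(*g),.05))
a=cv2.imread('pics/scene0.png')[200:320,240:440];cv2.imwrite('pics/crop2.png',cv2.resize(a,None,fx=4,fy=4,interpolation=cv2.INTER_CUBIC))
E
```

```text
pans [0.55264836 0.20373124 0.118     ] [ 0.58665003 -0.05549259  0.098     ] 0.26220814267171827
yaw 0.13042265496094543 pivot [0.56964919 0.07411932 0.108     ]
pan z 0.11827926436759066 0.09904345273150289
moved [ 0.54754192 -0.07733098  0.151     ]
other [0.57853719 0.20124188 0.171     ]
jarcap [ 0.61171527 -0.05656199  0.166     ]
tab [0.46545251 0.06109389 0.115     ]
sc moved [ 0.55936967 -0.08339901  0.15      ]
sc other [0.58682182 0.19758463 0.17      ]
sc tab [0.47973557 0.05678995 0.115     ]
barL [0.45634335 0.14761151 0.077     ]
barR [ 0.4750462  -0.02761319  0.077     ]
g [ 0.58582391 -0.17899549  0.05      ]
g [ 0.49932603 -0.14173188  0.05      ]
g [ 0.44411167 -0.09883704  0.05      ]
```

View pics/crop2.png

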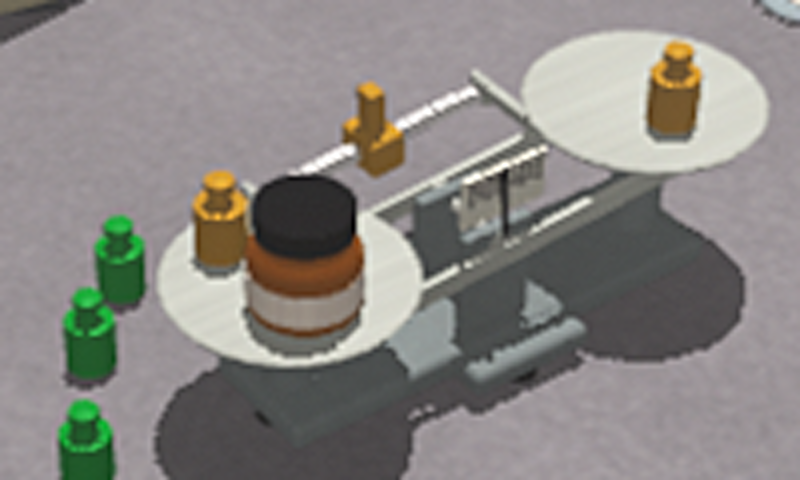

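```bash
python3 - <<'E'
from h import *
for n,bx in(('top',dict(moved=(341,203,356,219),other=(237,187,253,202),tab=(288,232,303,249))),('scene',dict(moved=(287,240,303,269),other=(400,208,418,236),tab=(324,218,344,245)))):
    d=np.load(f'{n}0.npz');im,D=d['im'],d['D'];P=pts(n,D);hsv=cv2.cvtColor(im,cv2.COLOR_RGB2HSV)
    m=(cv2.inRange(hsv,(10,110,50),(30,255,255))>0)&(D>0)
    for k,(a,b,c,e) in bx.items():
        q=P[b:e,a:c][m[b:e,a:c]];v,u=np.nonzero(m[b:e,a:c])
        q=q[(q[:,2]<.19)&(q[:,2]>.06)]
        zt=dict(moved=.138,other=.158,tab=.098)[k];t=q[q[:,2]>zt];l=q[(q[:,2]<zt-.006)]
        mid=lambda x:((np.percentile(x,4,0)+np.percentile(x,96,0))/2).round(4)
        print(n,k,len(t),t.mean(0).round(4),mid(t),'low',mid(l), 'uv box',a+u.min(),a+u.max(),b+v.min(),b+v.max())
        print('  toprow u',a+u[v<v.min()+3].mean(), b+v.min())
E
```

```text
top moved 36 [ 0.5465 -0.0795  0.1494] [ 0.5465 -0.0793  0.147 ] low [ 0.5461 -0.0784  0.1274] uv box 343 352 205 215
  toprow u 348.0 205
top other 41 [0.5771 0.2035 0.1683] [0.5775 0.2029 0.167 ] low [0.5763 0.204  0.1471] uv box 239 249 190 200
  toprow u 243.5 190
top tab 31 [0.464  0.0611 0.1137] [0.4645 0.0616 0.1106] low [0.4635 0.0651 0.0858] uv box 291 300 235 246
  toprow u 295.0 235
scene moved 50 [ 0.5563 -0.0818  0.1449] [ 0.572  -0.0806  0.1445] low [ 0.5561 -0.0809  0.1153] uv box 288 302 243 267
  toprow u 294.5 243
scene other 37 [0.5846 0.2009 0.165 ] [0.584  0.2018 0.164 ] low [0.5858 0.2018 0.1344] uv box 402 414 210 232
  toprow u 409.14285714285717 210
scene tab 43 [0.471  0.0593 0.1073] [0.4696 0.06   0.1064] low [0.4735 0.0622 0.0765] uv box 326 340 221 243
  toprow u 331.875 221
```

```bash
python3 -m creep '[{"hand":-1,"xyz":[4.94,-3.75,0],"dr":[0,0,0]},{"hand":-1,"xyz":[7.4,-5.6,0],"dr":[0,0,0]},{"hand":-1,"xyz":[10.7,-8.1,0],"dr":[0,0,0]},{"hand":-1,"xyz":[14,-10.6,0],"dr":[0,0,0]},{"hand":-1,"xyz":[17.3,-13.1,0],"dr":[0,0,0]},{"hand":-1,"xyz":[20.6,-15.6,0],"dr":[0,0,0]},{"hand":-1,"xyz":[23.9,-18.1,0],"dr":[0,0,0]},{"hand":-1,"xyz":[27.2,-20.6,0],"dr":[0,0,0]},{"hand":-0.6,"xyz":[30.5,-23.1,0],"dr":[0,0,0]},{"hand":-0.4,"xyz":[33.8,-25.6,0],"dr":[0,0,0]},{"hand":-0.3,"xyz":[37.1,-28.1,0],"dr":[0,0,0]},{"hand":-0.3,"xyz":[40.4,-30.6,0],"dr":[0,0,0]},{"hand":-0.3,"xyz":[43.7,-33.1,0],"dr":[0,0,0]},{"hand":-0.3,"xyz":[46.5,-35.3,0],"dr":[0,0,0]},{"hand":-0.3,"xyz":[48.4,-36.7,0],"dr":[0,0,0]},{"hand":-0.3,"xyz":[49.4,-37.5,0],"dr":[0,0,0]},{"hand":-0.3,"xyz":[49.4,-37.5,0],"dr":[0,0,0]},{"hand":-0.3,"xyz":[49.4,-37.5,0],"dr":[0,0,0]},{"hand":-0.3,"xyz":[49.4,-37.5,0],"dr":[0,0,0]}]' 10
python3 - <<'E'
from h import *
for n in('scene','top'):
    im,D=bot.read_camera(n);np.savez(f'{n}1.npz',im=im,D=D);cv2.imwrite(f'pics/{n}1.png',im[...,::-1])
a=cv2.imread('pics/scene1.png')[130:310,230:460];b=cv2.imread('pics/top1.png')[150:290,230:410]
cv2.imwrite('pics/c3.png',np.hstack([cv2.resize(a,(430,336)),cv2.resize(b,(370,336))]))
E
```

```text
time: 1.68
tcp_pos: [0.5476, -0.0795, 0.2222]
eef_rot: [0.0, 0.987, 0.162, -0.0]
contact_force: [0.5, 0.2, -1.0]
finger_gap: 0.0568
grasp_force: 0.0
```

View pics/c3.png

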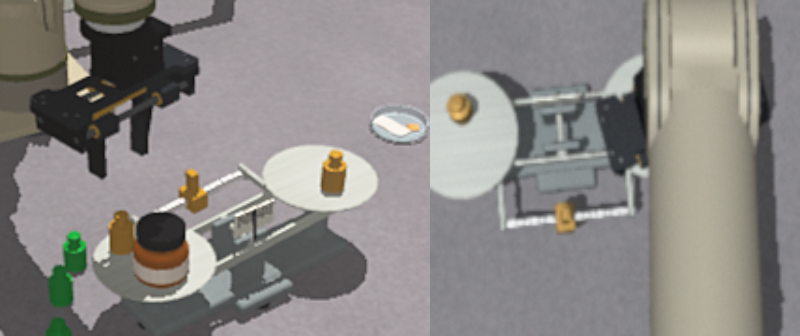

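The fingers hang above the mass: c3 left shows the finger pair at about (120,150) and the knob at (121,215). I'll descend and grip.

```bash
python3 -m creep '[{"hand":-0.3,"xyz":[0.1,-0.15,2],"dr":[0,0,0]},{"hand":-0.3,"xyz":[0.1,-0.15,4],"dr":[0,0,0]},{"hand":-0.3,"xyz":[0.1,-0.15,6],"dr":[0,0,0]},{"hand":-0.3,"xyz":[0.1,-0.15,8],"dr":[0,0,0]},{"hand":-0.3,"xyz":[0.1,-0.15,9.5],"dr":[0,0,0]},{"hand":-0.3,"xyz":[0.1,-0.15,10.5],"dr":[0,0,0]},{"hand":-0.3,"xyz":[0.1,-0.15,11],"dr":[0,0,0]},{"hand":-0.3,"xyz":[0.1,-0.15,11.2],"dr":[0,0,0]},{"hand":-0.3,"xyz":[0.1,-0.15,11.2],"dr":[0,0,0]}]' 10
python3 -m creep '[{"hand":0,"xyz":[0,0,0],"dr":[0,0,0]},{"hand":0.1,"xyz":[0,0,0],"dr":[0,0,0]},{"hand":0.2,"xyz":[0,0,0],"dr":[0,0,0]},{"hand":0.3,"xyz":[0,0,0],"dr":[0,0,0]},{"hand":0.5,"xyz":[0,0,0],"dr":[0,0,0]},{"hand":0.7,"xyz":[0,0,0],"dr":[0,0,0]},{"hand":0.7,"xyz":[0,0,0],"dr":[0,0,0]}]' 10
```

```text
time: 2.53
tcp_pos: [0.5487, -0.0768, 0.1109]
eef_rot: [0.0, 0.987, 0.162, 0.0]
contact_force: [-0.4, 1.0, 0.8]
finger_gap: 0.0567
grasp_force: 0.0
time: 3.12
tcp_pos: [0.5489, -0.0768, 0.1109]
eef_rot: [0.0, 0.987, 0.163, 0.0]
contact_force: [0.6, -1.3, 3.6]
finger_gap: 0.0305
grasp_force: 10.0
```

```bash
python3 -m creep '[{"hand":0.7,"xyz":[0,0,-0.3],"dr":[0,0,0]},{"hand":0.7,"xyz":[0,0,-0.8],"dr":[0,0,0]},{"hand":0.7,"xyz":[0,0,-1.8],"dr":[0,0,0]},{"hand":0.7,"xyz":[0,0,-3.5],"dr":[0,0,0]},{"hand":0.7,"xyz":[0,0,-5.5],"dr":[0,0,0]},{"hand":0.7,"xyz":[0,0,-7.5],"dr":[0,0,0]},{"hand":0.7,"xyz":[0,0,-9],"dr":[0,0,0]},{"hand":0.7,"xyz":[0.3,-1.4,-9],"dr":[0,0,0]},{"hand":0.7,"xyz":[1,-4.2,-9],"dr":[0,0,0]},{"hand":0.7,"xyz":[1.7,-7.2,-9],"dr":[0,0,0]},{"hand":0.7,"xyz":[2.4,-10.2,-9],"dr":[0,0,0]},{"hand":0.7,"xyz":[3.1,-13.2,-9],"dr":[0,0,0]},{"hand":0.7,"xyz":[3.8,-16.2,-9],"dr":[0,0,0]},{"hand":0.7,"xyz":[4.5,-19.2,-9],"dr":[0,0,0]},{"hand":0.7,"xyz":[5.2,-22.2,-9],"dr":[0,0,0]},{"hand":0.7,"xyz":[5.9,-25,-9],"dr":[0,0,0]},{"hand":0.7,"xyz":[6.4,-27,-9],"dr":[0,0,0]},{"hand":0.7,"xyz":[6.5,-27.5,-9],"dr":[0,0,0]},{"hand":0.7,"xyz":[6.5,-27.5,-9],"dr":[0,0,0]},{"hand":0.7,"xyz":[6.5,-27.5,-9],"dr":[0,0,0]}]'
python3 - <<'E'
from h import *
for n in('scene','top'):
    im,D=bot.read_camera(n);np.savez(f'{n}2.npz',im=im,D=D);cv2.imwrite(f'pics/{n}2.png',im[...,::-1])
a=cv2.imread('pics/scene2.png')[110:310,230:480];b=cv2.imread('pics/top2.png')[150:290,210:390]
cv2.imwrite('pics/c4.png',np.hstack([cv2.resize(a,(420,336)),cv2.resize(b,(370,336))]))
E
```

```text
time: 4.78
tcp_pos: [0.5216, 0.2046, 0.2003]
eef_rot: [0.0, 0.987, 0.163, -0.0]
contact_force: [0.4, -0.7, -2.2]
finger_gap: 0.0305
grasp_force: 10.0
```

View pics/c4.png

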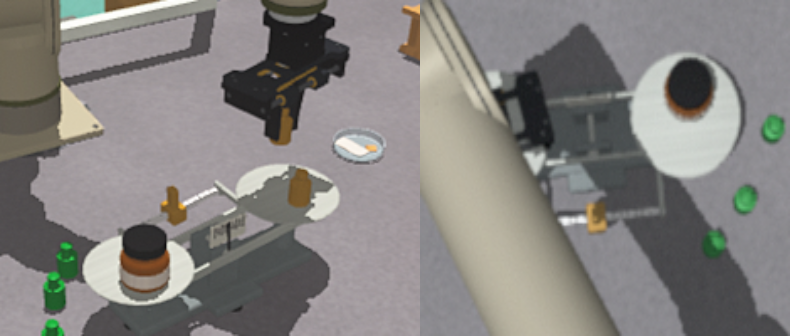

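```bash
python3 -m creep '[{"hand":0.7,"xyz":[0,0,1.5],"dr":[0,0,0]},{"hand":0.7,"xyz":[0,0,3],"dr":[0,0,0]},{"hand":0.7,"xyz":[0,0,4.3],"dr":[0,0,0]},{"hand":0.7,"xyz":[0,0,5.3],"dr":[0,0,0]},{"hand":0.7,"xyz":[0,0,6],"dr":[0,0,0]},{"hand":0.7,"xyz":[0,0,6.3],"dr":[0,0,0]},{"hand":0.7,"xyz":[0,0,6.4],"dr":[0,0,0]},{"hand":0.7,"xyz":[0,0,6.45],"dr":[0,0,0]},{"hand":0.7,"xyz":[0,0,6.5],"dr":[0,0,0]},{"hand":0.7,"xyz":[0,0,6.5],"dr":[0,0,0]},{"hand":0.7,"xyz":[0,0,6.5],"dr":[0,0,0]},{"hand":0.7,"xyz":[0,0,6.5],"dr":[0,0,0]}]'
python3 -m creep '[{"hand":0.7,"xyz":[0,0,0.05],"dr":[0,0,0]},{"hand":0.7,"xyz":[0,0,0.1],"dr":[0,0,0]},{"hand":0.7,"xyz":[0,0,0.15],"dr":[0,0,0]},{"hand":0.7,"xyz":[0,0,0.2],"dr":[0,0,0]},{"hand":0.7,"xyz":[0,0,0.2],"dr":[0,0,0]},{"hand":0.7,"xyz":[0,0,0.2],"dr":[0,0,0]}]'
```

```text
time: 5.88
tcp_pos: [0.522, 0.2049, 0.1359]
eef_rot: [0.0, 0.987, 0.163, 0.0]
contact_force: [0.4, -0.0, -1.5]
finger_gap: 0.0306
grasp_force: 10.0
time: 6.38
tcp_pos: [0.5218, 0.2049, 0.1335]
eef_rot: [0.0, 0.987, 0.163, -0.0]
contact_force: [-0.4, -0.2, -1.8]
finger_gap: 0.0306
grasp_force: 10.0
```

```bash
python3 -m creep '[{"hand":0.7,"xyz":[0,0,0.05],"dr":[0,0,0]},{"hand":0.7,"xyz":[0,0,0.1],"dr":[0,0,0]},{"hand":0.7,"xyz":[0,0,0.15],"dr":[0,0,0]},{"hand":0.7,"xyz":[0,0,0.2],"dr":[0,0,0]},{"hand":0.7,"xyz":[0,0,0.2],"dr":[0,0,0]},{"hand":0.7,"xyz":[0,0,0.2],"dr":[0,0,0]}]'
python3 - <<'E'
from h import *
im,D=bot.read_camera('scene');np.savez('scene3.npz',im=im,D=D);print(bot.state()['contact_force'])
cv2.imwrite('pics/c5.png',cv2.resize(im[170:260,370:450,::-1],None,fx=6,fy=6,interpolation=cv2.INTER_CUBIC))
E
```

```text
time: 6.88
tcp_pos: [0.5219, 0.2048, 0.1315]
eef_rot: [0.0, 0.987, 0.163, -0.0]
contact_force: [-0.2, 0.2, -1.9]
finger_gap: 0.0305
grasp_force: 10.0
[ 0.69987383 -0.36269302 -2.0252547 ]
```

View pics/c5.png

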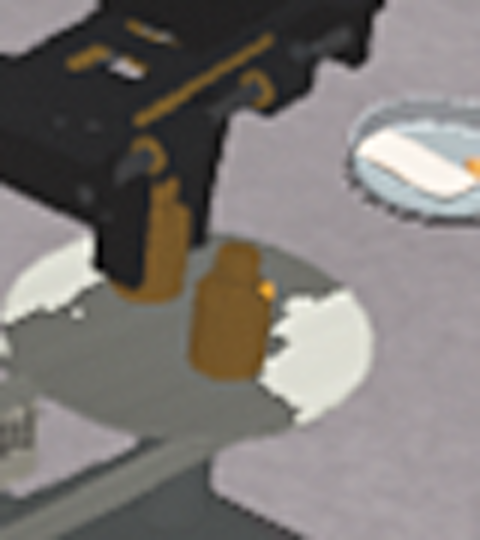

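The mass, with its bottom at c5 (160,300), is almost on the pan and clear of the other mass at (230,320). I'll continue in small steps.

```bash
python3 -m creep '[{"hand":0.7,"xyz":[0,0,0.03],"dr":[0,0,0]},{"hand":0.7,"xyz":[0,0,0.06],"dr":[0,0,0]},{"hand":0.7,"xyz":[0,0,0.09],"dr":[0,0,0]},{"hand":0.7,"xyz":[0,0,0.09],"dr":[0,0,0]},{"hand":0.7,"xyz":[0,0,0.09],"dr":[0,0,0]}]'
python3 -m creep '[{"hand":0.7,"xyz":[0,0,0.03],"dr":[0,0,0]},{"hand":0.7,"xyz":[0,0,0.06],"dr":[0,0,0]},{"hand":0.7,"xyz":[0,0,0.06],"dr":[0,0,0]},{"hand":0.7,"xyz":[0,0,0.06],"dr":[0,0,0]}]'
```

```text
time: 7.35
tcp_pos: [0.5219, 0.2048, 0.1306]
eef_rot: [0.0, 0.987, 0.163, -0.0]
contact_force: [0.5, -0.9, -2.0]
finger_gap: 0.0307
grasp_force: 10.0
time: 7.68
tcp_pos: [0.5219, 0.2049, 0.1301]
eef_rot: [0.0, 0.987, 0.163, 0.0]
contact_force: [0.2, -0.6, 0.4]
finger_gap: 0.0305
grasp_force: 10.0
```

Contact: the load has passed to the pan. Release and lift off.

```bash
python3 -m creep '[{"hand":0.2,"xyz":[0,0,0],"dr":[0,0,0]},{"hand":0.1,"xyz":[0,0,0],"dr":[0,0,0]},{"hand":-0.1,"xyz":[0,0,0],"dr":[0,0,0]},{"hand":-0.3,"xyz":[0,0,0],"dr":[0,0,0]},{"hand":-0.3,"xyz":[0,0,0],"dr":[0,0,0]},{"hand":-0.3,"xyz":[0,0,-0.5],"dr":[0,0,0]},{"hand":-0.3,"xyz":[0,0,-1.5],"dr":[0,0,0]},{"hand":-0.3,"xyz":[0,0,-3],"dr":[0,0,0]},{"hand":-0.3,"xyz":[0,0,-5],"dr":[0,0,0]},{"hand":-0.3,"xyz":[0,0,-7],"dr":[0,0,0]},{"hand":-0.3,"xyz":[0,0,-8],"dr":[0,0,0]},{"hand":-0.3,"xyz":[0,0,-8],"dr":[0,0,0]}]' 5
python3 - <<'E'
from h import *
def panz():
    pass
for n in('scene','top'):
    im,D=bot.read_camera(n);np.savez(f'{n}4.npz',im=im,D=D);cv2.imwrite(f'pics/{n}4.png',im[...,::-1])
a=cv2.imread('pics/scene4.png')[110:310,230:480];b=cv2.imread('pics/top4.png')[150:290,210:390]
cv2.imwrite('pics/c6.png',np.hstack([cv2.resize(a,(420,336)),cv2.resize(b,(370,336))]))
d=np.load('scene4.npz');P=pts('scene',d['D']);hsv=cv2.cvtColor(d['im'],cv2.COLOR_RGB2HSV)
for nm,c in(('L',(.5526,.2037)),('R',(.5867,-.0555))):
    m=(np.hypot(P[...,0]-c[0],P[...,1]-c[1])<.068)&(P[...,2]>.09)&(P[...,2]<.127)&(hsv[...,1]<60)
    print(nm,m.sum(),np.median(P[...,2][m]))
E
```

```text
time: 8.68
tcp_pos: [0.523, 0.2056, 0.213]
eef_rot: [-0.0, 0.987, 0.163, 0.002]
contact_force: [-0.2, -0.7, -0.0]
finger_gap: 0.0563
grasp_force: 0.0
L 1011 0.11426184284941758
R 1124 0.09568376486205313
```

View pics/c6.png

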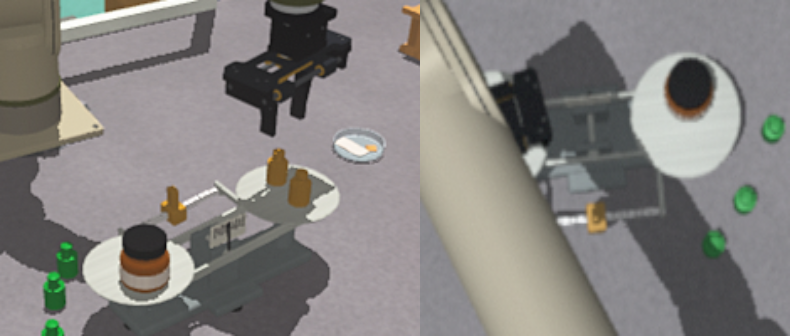

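Both masses stand upright on the left pan (c6 (277,168) and (299,187)), and the jar pan is still down. Next I'll straddle the poise tab without touching it.

```bash
python3 -m creep '[{"hand":0.3,"xyz":[-1,1.2,0],"dr":[0,0,0.04]},{"hand":0.3,"xyz":[-3,3.6,0],"dr":[0,0,0.08]},{"hand":0.3,"xyz":[-5,6,0],"dr":[0,0,0.14]},{"hand":0.3,"xyz":[-7.2,8.5,0],"dr":[0,0,0.2]},{"hand":0.3,"xyz":[-9.2,10.9,0],"dr":[0,0,0.2]},{"hand":0.3,"xyz":[-10.1,11.85,0],"dr":[0,0,0.2]},{"hand":0.3,"xyz":[-10.1,11.85,2],"dr":[0,0,0.2]},{"hand":0.3,"xyz":[-10.1,11.85,4.5],"dr":[0,0,0.2]},{"hand":0.3,"xyz":[-10.1,11.85,6.5],"dr":[0,0,0.2]},{"hand":0.3,"xyz":[-10.1,11.85,7.5],"dr":[0,0,0.2]},{"hand":0.3,"xyz":[-10.1,11.85,8],"dr":[0,0,0.2]},{"hand":0.3,"xyz":[-10.1,11.85,8],"dr":[0,0,0.2]},{"hand":0.3,"xyz":[-10.1,11.85,8],"dr":[0,0,0.2]}]'
python3 - <<'E'
from h import *
s=bot.state();print(s['tcp_pos'],s['eef_rot'],s['finger_gap'])
im,D=bot.read_camera('scene');np.savez('scene5.npz',im=im,D=D)
cv2.imwrite('pics/c7.png',cv2.resize(im[130:300,250:440,::-1],None,fx=3.5,fy=3.5,interpolation=cv2.INTER_CUBIC))
for f in('scene0','scene5'):
  d=np.load(f+'.npz');P=pts('scene',d['D']);hsv=cv2.cvtColor(d['im'],cv2.COLOR_RGB2HSV)
  for nm,c in(('L',(.5526,.2037)),('R',(.5867,-.0555))):
    m=(np.hypot(P[...,0]-c[0],P[...,1]-c[1])<.068)&(P[...,2]>.09)&(P[...,2]<.127)&(hsv[...,1]<60)
    print(f,nm,m.sum(),np.median(P[...,2][m]))
E
```

```text
time: 9.87
tcp_pos: [0.4645, 0.0604, 0.1305]
eef_rot: [-0.0, 0.998, 0.063, 0.0]
contact_force: [-0.1, -0.4, 0.6]
finger_gap: 0.0309
grasp_force: 0.0
[0.46452208 0.06037781 0.13046892] [-7.09759013e-05  9.97983799e-01  6.34690326e-02  1.19838515e-04] 0.030863956236765827
scene0 L 1163 0.11450198887681726
scene0 R 968 0.09575473509353713
scene5 L 1039 0.11433894463259525
scene5 R 1123 0.09571146161385681
```

View pics/c7.png

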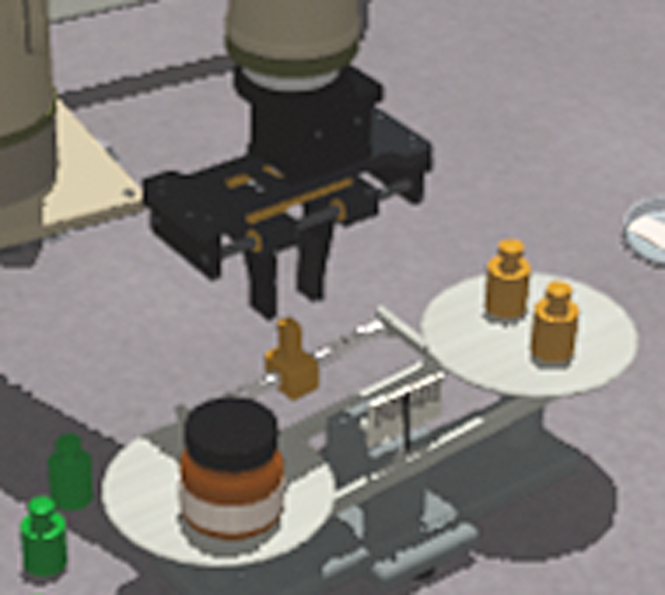

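The fingers, with tips at c7 (263,310) and (311,293), straddle the tab top at (290,325). Pan difference is the full 18.6 mm, so the beam rests on its stop. Descend, approach, then push slowly towards +y (tool -y).

```bash
python3 -m creep '[{"hand":0.3,"xyz":[0,0,1],"dr":[0,0,0]},{"hand":0.3,"xyz":[0,0,2],"dr":[0,0,0]},{"hand":0.3,"xyz":[0,0,2.7],"dr":[0,0,0]},{"hand":0.3,"xyz":[0,0,3.1],"dr":[0,0,0]},{"hand":0.3,"xyz":[0,0,3.1],"dr":[0,0,0]},{"hand":0.3,"xyz":[0,-0.2,3.1],"dr":[0,0,0]},{"hand":0.3,"xyz":[0,-0.4,3.1],"dr":[0,0,0]},{"hand":0.3,"xyz":[0,-0.5,3.1],"dr":[0,0,0]},{"hand":0.3,"xyz":[0,-0.5,3.1],"dr":[0,0,0]}]'
python3 -m creep '[{"hand":0.3,"xyz":[0,-0.04,0],"dr":[0,0,0]},{"hand":0.3,"xyz":[0,-0.08,0],"dr":[0,0,0]},{"hand":0.3,"xyz":[0,-0.12,0],"dr":[0,0,0]},{"hand":0.3,"xyz":[0,-0.16,0],"dr":[0,0,0]},{"hand":0.3,"xyz":[0,-0.2,0],"dr":[0,0,0]},{"hand":0.3,"xyz":[0,-0.24,0],"dr":[0,0,0]},{"hand":0.3,"xyz":[0,-0.28,0],"dr":[0,0,0]},{"hand":0.3,"xyz":[0,-0.32,0],"dr":[0,0,0]},{"hand":0.3,"xyz":[0,-0.36,0],"dr":[0,0,0]},{"hand":0.3,"xyz":[0,-0.4,0],"dr":[0,0,0]},{"hand":0.3,"xyz":[0,-0.44,0],"dr":[0,0,0]},{"hand":0.3,"xyz":[0,-0.48,0],"dr":[0,0,0]},{"hand":0.3,"xyz":[0,-0.52,0],"dr":[0,0,0]},{"hand":0.3,"xyz":[0,-0.56,0],"dr":[0,0,0]},{"hand":0.3,"xyz":[0,-0.6,0],"dr":[0,0,0]},{"hand":0.3,"xyz":[0,-0.64,0],"dr":[0,0,0]}]'
```

```text
time: 10.67
tcp_pos: [0.4638, 0.0656, 0.0994]
eef_rot: [0.0, 0.998, 0.064, 0.0]
contact_force: [-0.8, 0.4, -0.3]
finger_gap: 0.0301
grasp_force: 0.0
time: 12.0
tcp_pos: [0.4629, 0.0713, 0.0991]
eef_rot: [0.0, 0.998, 0.063, 0.0]
contact_force: [-0.4, -2.0, 1.5]
finger_gap: 0.0306
grasp_force: 0.8
```

```bash
python3 -m creep '[{"hand":0.3,"xyz":[0,-0.05,0],"dr":[0,0,0]},{"hand":0.3,"xyz":[0,-0.1,0],"dr":[0,0,0]},{"hand":0.3,"xyz":[0,-0.15,0],"dr":[0,0,0]},{"hand":0.3,"xyz":[0,-0.2,0],"dr":[0,0,0]},{"hand":0.3,"xyz":[0,-0.25,0],"dr":[0,0,0]},{"hand":0.3,"xyz":[0,-0.3,0],"dr":[0,0,0]},{"hand":0.3,"xyz":[0,-0.35,0],"dr":[0,0,0]},{"hand":0.3,"xyz":[0,-0.4,0],"dr":[0,0,0]},{"hand":0.3,"xyz":[0,-0.45,0],"dr":[0,0,0]},{"hand":0.3,"xyz":[0,-0.5,0],"dr":[0,0,0]},{"hand":0.3,"xyz":[0,-0.55,0],"dr":[0,0,0]},{"hand":0.3,"xyz":[0,-0.6,0],"dr":[0,0,0]},{"hand":0.3,"xyz":[0,-0.65,0],"dr":[0,0,0]},{"hand":0.3,"xyz":[0,-0.7,0],"dr":[0,0,0]},{"hand":0.3,"xyz":[0,-0.75,0],"dr":[0,0,0]},{"hand":0.3,"xyz":[0,-0.8,0],"dr":[0,0,0]},{"hand":0.3,"xyz":[0,-0.85,0],"dr":[0,0,0]},{"hand":0.3,"xyz":[0,-0.9,0],"dr":[0,0,0]},{"hand":0.3,"xyz":[0,-0.95,0],"dr":[0,0,0]},{"hand":0.3,"xyz":[0,-1.0,0],"dr":[0,0,0]}]'
python3 - <<'E'
from h import *
im,D=bot.read_camera('scene');P=pts('scene',D);hsv=cv2.cvtColor(im,cv2.COLOR_RGB2HSV)
for nm,c in(('L',(.5526,.2037)),('R',(.5867,-.0555))):
    m=(np.hypot(P[...,0]-c[0],P[...,1]-c[1])<.068)&(P[...,2]>.09)&(P[...,2]<.127)&(hsv[...,1]<60)
    print(nm,m.sum(),np.median(P[...,2][m]))
E
```

```text
time: 13.67
tcp_pos: [0.4615, 0.0814, 0.0989]
eef_rot: [0.0, 0.998, 0.063, -0.0]
contact_force: [1.8, -2.6, -0.9]
finger_gap: 0.0302
grasp_force: 1.5
L 1020 0.09874462274848125
R 994 0.11108744196084208
```

The hand's push tips the beam, so that reading is false. Back off and let it settle.

```bash
python3 -m creep '[{"hand":0.3,"xyz":[0,0.1,0],"dr":[0,0,0]},{"hand":0.3,"xyz":[0,0.3,0],"dr":[0,0,0]},{"hand":0.3,"xyz":[0,0.6,0],"dr":[0,0,0]},{"hand":0.3,"xyz":[0,0.8,0],"dr":[0,0,0]},{"hand":0.3,"xyz":[0,0.8,0],"dr":[0,0,0]},{"hand":0.3,"xyz":[0,0.8,0],"dr":[0,0,0]},{"hand":0.3,"xyz":[0,0.8,0],"dr":[0,0,0]},{"hand":0.3,"xyz":[0,0.8,0],"dr":[0,0,0]},{"hand":0.3,"xyz":[0,0.8,0],"dr":[0,0,0]},{"hand":0.3,"xyz":[0,0.8,0],"dr":[0,0,0]},{"hand":0.3,"xyz":[0,0.8,0],"dr":[0,0,0]},{"hand":0.3,"xyz":[0,0.8,0],"dr":[0,0,0]},{"hand":0.3,"xyz":[0,0.8,0],"dr":[0,0,0]},{"hand":0.3,"xyz":[0,0.8,0],"dr":[0,0,0]},{"hand":0.3,"xyz":[0,0.8,0],"dr":[0,0,0]},{"hand":0.3,"xyz":[0,0.8,0],"dr":[0,0,0]},{"hand":0.3,"xyz":[0,0.8,0],"dr":[0,0,0]},{"hand":0.3,"xyz":[0,0.8,0],"dr":[0,0,0]},{"hand":0.3,"xyz":[0,0.8,0],"dr":[0,0,0]},{"hand":0.3,"xyz":[0,0.8,0],"dr":[0,0,0]}]'
cat >> h.py <<'E'
def level(tag):
    for n in('scene','top'):
        im,D=bot.read_camera(n);cv2.imwrite(f'pics/{n}{tag}.png',im[...,::-1]);P=pts(n,D);hsv=cv2.cvtColor(im,cv2.COLOR_RGB2HSV);o=[]
        for c in((.5526,.2037),(.5867,-.0555)):
            m=(np.hypot(P[...,0]-c[0],P[...,1]-c[1])<.068)&(P[...,2]>.085)&(P[...,2]<.127)&(hsv[...,1]<60)
            o.append(np.median(P[...,2][m]))
        print(n,o,'L-R mm',1e3*(o[0]-o[1]))
        s=cv2.inRange(hsv,(10,110,50),(30,255,255))>0
        q=P[s&(D>0)&(P[...,0]<.5)&(P[...,0]>.42)&(P[...,1]>-.05)&(P[...,1]<.17)&(P[...,2]>.06)&(P[...,2]<.13)];print(' poise y',len(q),q.mean(0) if len(q) else '')
E
python3 -c "
from h import *
level(6)"
```

```text
time: 15.38
tcp_pos: [0.4625, 0.0735, 0.099]
eef_rot: [0.0, 0.998, 0.063, -0.0]
contact_force: [0.3, -0.4, 0.6]
finger_gap: 0.0301
grasp_force: 0.0
scene [np.float64(0.114470192926921), np.float64(0.09566108741629084)] L-R mm 18.809105510630157
 poise y 187 [0.47495288 0.06832845 0.08551637]
top [np.float64(0.11857313945923412), np.float64(0.09879885555931778)] L-R mm 19.77428389991634
 poise y 0
```

```bash
python3 -m creep '[{"hand":0.3,"xyz":[0,-0.3,0],"dr":[0,0,0]},{"hand":0.3,"xyz":[0,-0.5,0],"dr":[0,0,0]},{"hand":0.3,"xyz":[0,-0.65,0],"dr":[0,0,0]},{"hand":0.3,"xyz":[0,-0.7,0],"dr":[0,0,0]},{"hand":0.3,"xyz":[0,-0.75,0],"dr":[0,0,0]},{"hand":0.3,"xyz":[0,-0.8,0],"dr":[0,0,0]},{"hand":0.3,"xyz":[0,-0.85,0],"dr":[0,0,0]},{"hand":0.3,"xyz":[0,-0.9,0],"dr":[0,0,0]},{"hand":0.3,"xyz":[0,-0.95,0],"dr":[0,0,0]},{"hand":0.3,"xyz":[0,-1.0,0],"dr":[0,0,0]},{"hand":0.3,"xyz":[0,-1.05,0],"dr":[0,0,0]},{"hand":0.3,"xyz":[0,-1.1,0],"dr":[0,0,0]},{"hand":0.3,"xyz":[0,-1.15,0],"dr":[0,0,0]},{"hand":0.3,"xyz":[0,-1.2,0],"dr":[0,0,0]},{"hand":0.3,"xyz":[0,-1.25,0],"dr":[0,0,0]},{"hand":0.3,"xyz":[0,-1.3,0],"dr":[0,0,0]},{"hand":0.3,"xyz":[0,-1.35,0],"dr":[0,0,0]},{"hand":0.3,"xyz":[0,-1.4,0],"dr":[0,0,0]},{"hand":0.3,"xyz":[0,-1.45,0],"dr":[0,0,0]},{"hand":0.3,"xyz":[0,-1.5,0],"dr":[0,0,0]}]'
python3 -m creep '[{"hand":0.3,"xyz":[0,-0.05,0],"dr":[0,0,0]},{"hand":0.3,"xyz":[0,-0.1,0],"dr":[0,0,0]},{"hand":0.3,"xyz":[0,-0.15,0],"dr":[0,0,0]},{"hand":0.3,"xyz":[0,-0.2,0],"dr":[0,0,0]},{"hand":0.3,"xyz":[0,-0.25,0],"dr":[0,0,0]},{"hand":0.3,"xyz":[0,-0.3,0],"dr":[0,0,0]},{"hand":0.3,"xyz":[0,-0.35,0],"dr":[0,0,0]},{"hand":0.3,"xyz":[0,-0.4,0],"dr":[0,0,0]},{"hand":0.3,"xyz":[0,-0.45,0],"dr":[0,0,0]},{"hand":0.3,"xyz":[0,-0.5,0],"dr":[0,0,0]}]'
```

```text
time: 17.15
tcp_pos: [0.4606, 0.0884, 0.099]
eef_rot: [0.0, 0.998, 0.063, -0.0]
contact_force: [0.2, -2.7, -1.6]
finger_gap: 0.0302
grasp_force: 1.5
time: 17.98
tcp_pos: [0.46, 0.0934, 0.099]
eef_rot: [0.0, 0.998, 0.063, 0.0]
contact_force: [-1.0, -3.5, -2.2]
finger_gap: 0.0305
grasp_force: 1.4
```

```bash
python3 -m creep '[{"hand":0.3,"xyz":[0,0.1,0],"dr":[0,0,0]},{"hand":0.3,"xyz":[0,0.3,0],"dr":[0,0,0]},{"hand":0.3,"xyz":[0,0.6,0],"dr":[0,0,0]},{"hand":0.3,"xyz":[0,0.8,0],"dr":[0,0,0]},{"hand":0.3,"xyz":[0,0.8,0],"dr":[0,0,0]},{"hand":0.3,"xyz":[0,0.8,0],"dr":[0,0,0]},{"hand":0.3,"xyz":[0,0.8,0],"dr":[0,0,0]},{"hand":0.3,"xyz":[0,0.8,0],"dr":[0,0,0]},{"hand":0.3,"xyz":[0,0.8,0],"dr":[0,0,0]},{"hand":0.3,"xyz":[0,0.8,0],"dr":[0,0,0]},{"hand":0.3,"xyz":[0,0.8,0],"dr":[0,0,0]},{"hand":0.3,"xyz":[0,0.8,0],"dr":[0,0,0]},{"hand":0.3,"xyz":[0,0.8,0],"dr":[0,0,0]},{"hand":0.3,"xyz":[0,0.8,0],"dr":[0,0,0]},{"hand":0.3,"xyz":[0,0.8,0],"dr":[0,0,0]},{"hand":0.3,"xyz":[0,0.8,0],"dr":[0,0,0]},{"hand":0.3,"xyz":[0,0.8,0],"dr":[0,0,0]},{"hand":0.3,"xyz":[0,0.8,0],"dr":[0,0,0]},{"hand":0.3,"xyz":[0,0.8,0],"dr":[0,0,0]},{"hand":0.3,"xyz":[0,0.8,0],"dr":[0,0,0]}]'
python3 -c "
from h import *
level(7)"
```

```text
time: 19.65
tcp_pos: [0.4611, 0.0854, 0.099]
eef_rot: [0.0, 0.998, 0.063, 0.0]
contact_force: [0.4, 0.2, -0.2]
finger_gap: 0.0302
grasp_force: 0.0
scene [np.float64(0.10501787788033537), np.float64(0.10482705766698372)] L-R mm 0.19082021335165011
 poise y 192 [0.47297134 0.08051971 0.08520947]
top [np.float64(0.10900328197188584), np.float64(0.10797959144891543)] L-R mm 1.0236905229704107
 poise y 0
```

It reads level. Lift the hand clear and check again.

```bash
python3 -m creep '[{"hand":0.3,"xyz":[0,0,-0.5],"dr":[0,0,0]},{"hand":0.3,"xyz":[0,0,-1.5],"dr":[0,0,0]},{"hand":0.3,"xyz":[0,0,-3],"dr":[0,0,0]},{"hand":0.3,"xyz":[0,0,-5],"dr":[0,0,0]},{"hand":0.3,"xyz":[0,0,-7],"dr":[0,0,0]},{"hand":0.3,"xyz":[0,0,-8],"dr":[0,0,0]},{"hand":0.3,"xyz":[0,0,-8],"dr":[0,0,0]},{"hand":0.3,"xyz":[0,0,-8],"dr":[0,0,0]},{"hand":0.3,"xyz":[0,0,-8],"dr":[0,0,0]},{"hand":0.3,"xyz":[0,0,-8],"dr":[0,0,0]},{"hand":0.3,"xyz":[0,0,-8],"dr":[0,0,0]},{"hand":0.3,"xyz":[0,0,-8],"dr":[0,0,0]},{"hand":0.3,"xyz":[0,0,-8],"dr":[0,0,0]},{"hand":0.3,"xyz":[0,0,-8],"dr":[0,0,0]},{"hand":0.3,"xyz":[0,0,-8],"dr":[0,0,0]},{"hand":0.3,"xyz":[0,0,-8],"dr":[0,0,0]},{"hand":0.3,"xyz":[0,0,-8],"dr":[0,0,0]},{"hand":0.3,"xyz":[0,0,-8],"dr":[0,0,0]},{"hand":0.3,"xyz":[0,0,-8],"dr":[0,0,0]},{"hand":0.3,"xyz":[0,0,-8],"dr":[0,0,0]}]'
python3 -c "
from h import *
level(8)"
python3 -m creep '[{"hand":0.3,"xyz":[0,0,0],"dr":[0,0,0]},{"hand":0.3,"xyz":[0,0,0],"dr":[0,0,0]},{"hand":0.3,"xyz":[0,0,0],"dr":[0,0,0]},{"hand":0.3,"xyz":[0,0,0],"dr":[0,0,0]},{"hand":0.3,"xyz":[0,0,0],"dr":[0,0,0]},{"hand":0.3,"xyz":[0,0,0],"dr":[0,0,0]},{"hand":0.3,"xyz":[0,0,0],"dr":[0,0,0]},{"hand":0.3,"xyz":[0,0,0],"dr":[0,0,0]},{"hand":0.3,"xyz":[0,0,0],"dr":[0,0,0]},{"hand":0.3,"xyz":[0,0,0],"dr":[0,0,0]},{"hand":0.3,"xyz":[0,0,0],"dr":[0,0,0]},{"hand":0.3,"xyz":[0,0,0],"dr":[0,0,0]},{"hand":0.3,"xyz":[0,0,0],"dr":[0,0,0]},{"hand":0.3,"xyz":[0,0,0],"dr":[0,0,0]}]' | head -1
python3 -c "
from h import *
level(9)"
```

```text
time: 21.42
tcp_pos: [0.461, 0.0854, 0.1791]
eef_rot: [0.0, 0.998, 0.063, 0.0]
contact_force: [0.4, 0.8, -0.3]
finger_gap: 0.0307
grasp_force: 0.0
scene [np.float64(0.10493226018874613), np.float64(0.10481519183922142)] L-R mm 0.11706834952471268
 poise y 198 [0.47245093 0.08047661 0.08427857]
top [np.float64(0.10893727776293735), np.float64(0.10821387606160393)] L-R mm 0.7234017013334204
 poise y 0 
time: 22.68
scene [np.float64(0.10499531387385411), np.float64(0.10509752018556248)] L-R mm -0.10220631170837491
 poise y 196 [0.47227244 0.08040625 0.08435796]
top [np.float64(0.10893257107822008), np.float64(0.10805017626947891)] L-R mm 0.8823948087411659
 poise y 0
```

View pics/scene9.png

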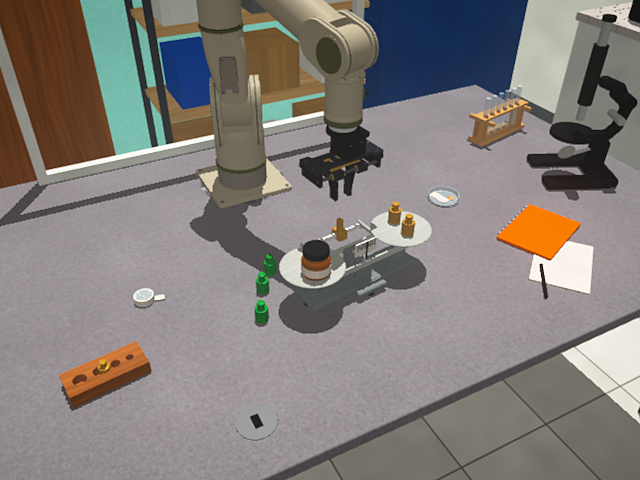

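The pans are level and steady, with the jar at (316,262), both masses upright at (394,213) and (408,225), and the hand well clear.

```bash
python3 -c "
from workcell import bot
print(bot.hand_in())"
```

```text
the job is handed in; nothing more can be done
None
```

I handed the job in at about 23 s: the brass mass stands upright beside the other one on the left pan, the jar is alone on the right, and with the hand off the pans stayed level to within about 1 mm; no verdict was returned.

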